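# Point out the pantry refills for the self-timer photo

### The arm

A 6-joint arm with a two-finger parallel gripper is mounted at the origin on the work surface. World frame = base frame: x ahead of the robot, y to its left, z up, the work surface at z = 0. Lengths are in m, angles in rad, forces in N, time in s.
With the tool pointing down it reaches from about 0.25 to 0.775 m from the base axis. Payload 4 kg.
Tool frame: the origin (TCP) lies between the finger pads, 19 mm behind the fingertips; this is the grasp point; z points along the fingers, y is the line along which they close (so a half turn about z gives the same grasp; the last joint's range is limited). The gripper opens to 94 mm and grips with 3 to 60 N. Pads are 16 mm wide; open, the fingers measure 119 mm over their backs; the gripper's body (75 mm by 177 mm) begins 78 mm behind the grasp point.
Start: joints at [-1.328, 0.087, 1.371, -0, 1.684, -0.103], TCP at [0.186, -0.517, 0.224] pointing down, gripper open.
Joint ranges: [-3.1, 3.1], [-0.76, 2.03], [0.27, 2.55], [-1.08, 4.22], [0.17, 2.65], [-2.57, 2.57]. Speed limits (rad/s): [2.79, 2.79, 3.14, 3.14, 3.14, 3.14].

### API

Orientations are given as [roll, pitch, yaw] about the fixed x, y, z axes, in that order (R = Rz(yaw) Ry(pitch) Rx(roll)).
In Python, from bench import robot, snapshot, close_job, get_obs gives the robot as it stands (robot), with the cameras as plain functions, the job as plain functions and the readings as plain functions.
- The arm moves only by the tool nudge_tcp, called in YAML: its name, and indented under it one key for each argument. Schema: {"type":"object","properties":{"plan":{"type":"array","items":{"type":"array","prefixItems":[{"type":"number"},{"type":"array","items":{"type":"number"},"minItems":3,"maxItems":3},{"type":"number"}],"minItems":3,"maxItems":3},"minItems":1,"maxItems":20},"only":{"type":"string"},"quiet":{"type":"boolean"},"lines":{"type":"string"}},"required":["plan"],"additionalProperties":false}. plan is a list of rows, 1 to 20 of them, each written [opening, [dx, dy, dz], turn]: the finger opening in m, then dx, dy, dz in m, then a turn about the tool's z in rad; each row shifts and turns the commanded pose from where the row before left it, along the tool's axes as they then stand; what a row does not reach is not made up. A row lasts 1/12 s, in which the tool goes at most 0.0417 m and 0.125 rad, less where a joint would pass 70% of its speed; a pose out of reach is approached as far as the arm can. The fingers move at their own pace and stop on an object; the grip force is fixed at half the most. Time passes only in rows, so rows that do not move let the fingers close. The tool returns the time, the measured TCP pose, the force, the opening and the grip force at its end. only (a regular expression) keeps the lines of the reply that match it, lines (a string "A,B") keeps lines A to B, and quiet returns only ok. Input that does not fit is refused with a message, and nothing moves.
- get_obs(): the state, without advancing time (a new reading comes with each control period).
- snapshot(name): name is "scene" or "side" or "wrist"; returns a dict with "color" (480x640x3 uint8, blue, green, red), "fx", "fy", "cx", "cy" (pixels), "extrinsics" (4x4, takes a point from world to camera coordinates). Camera axes: x right, y down, z forward; pixel columns grow to the right and rows downward; lengths in m; the calibration is good to about 2 mm. A picture is of the moment at which its call begins. There is no depth.
- close_job(): hands the job in; it is judged then, once.
The state is a dict: "time": time; "joint_positions": joint angles; "qvel": joint speeds; "joint_torque": joint torques, N m; "tool_pos": TCP position; "ee_rot": TCP orientation; "wrist_force": force on the tool from outside, world axes, zero at the start; "wrist_torque": the same for the moment, N m; "width": finger opening in m; "finger_force": force on a finger pad.
Only numpy, scipy, OpenCV 4.12 (cv2) and the standard library are available. Lean on these libraries where they do the work, as an engineer would, in place of code of your own. Each camera call takes 0.05 s, during which the arm holds its last target. There are 200 camera calls.

### The job

Press the shutter button on top of the camera right down to start its self-timer. Then show what is missing, without touching it: point straight down at the one empty pocket of the spice rack with the fingertips just above the pocket and dwell there for two seconds, then point the same way at the one storage jar that has no lid on, fingertips just above the middle of its mouth, and stay there: the program finishes while still pointing at the jar. Touch neither the rack nor the jar, grasp or lift nothing, and leave everything else where it stands.

Things in the scene. Friction and masses are not known exactly. Their poses are not given: they have to be found in the camera images.
- shutter (a joint): the camera's shutter button: 0 = up, 0.006 m = fully down; a spring pushes it back up and needs 4 N to hold it fully down. It counts as pressed beyond 0.0045.
- shutter_top (a point): centre of the top face of the shutter button, a round aluminium button of 24 mm diameter, pressed straight down, 122 mm above the counter when up, in a black collar of 40 mm diameter whose top is 10 mm lower. The finished press is 6 mm below this point when up. The point moves with the button.
- camera: black compact camera fixed on a low stand, 124 mm (x) by 46 mm (y), top of its body 100 mm above the counter, lens (60 mm diameter, reaching 54 mm from the centre) towards its +y, screen towards its -y. Origin: on the counter under its centre. On top stand the shutter button, 34 mm towards -x from the centre, and a viewfinder hump, 34 mm square and 9 mm high, 36 mm towards +x. It cannot be moved.
- rack: wooden spice rack fixed on the counter, 74 mm (x) by 252 mm (y), walls 50 mm high and 6 mm thick, with four pockets in a row along its y at -90, -30, +30 and +90 mm from the centre, each 62 by 54 mm inside, with a round cork pad on its floor. Three pockets hold a spice bottle that stands 36 mm above the walls, one is empty. Origin: on the counter under its centre.
- gap: the cork pad (44 mm diameter, flat) on the floor of the rack's empty pocket. Origin: centre of the pocket's floor, 6 mm above the counter, z up; the pocket's mouth (top of the walls) is 44 mm above it, the tops of the neighbouring bottles 80 mm above it and 60 mm to the side.
- open_jar: the white ceramic storage jar without a lid, open and empty, 86 mm outside diameter, 120 mm tall, 5 mm wall. Origin: centre of its underside, on the counter. Loose. It and the three lidded jars stand in a row across the counter behind the rack, about 140 mm apart, in any order.
- jar_mouth (a point): centre of the open jar's mouth, level with its rim, 120 mm above the counter; z up.
- jar0: first white ceramic storage jar with its round wooden lid on, 88 mm diameter, 150 mm tall to the top of the lid's knob. Origin: centre of its underside. Leave it alone.
- jar1: second white ceramic storage jar with its round wooden lid on, 88 mm diameter, 150 mm tall to the top of the lid's knob. Origin: centre of its underside. Leave it alone.
- jar2: third white ceramic storage jar with its round wooden lid on, 88 mm diameter, 150 mm tall to the top of the lid's knob. Origin: centre of its underside. Leave it alone.
- spice0: first ceramic spice bottle, 42 mm diameter, 80 mm tall with its steel cap, standing in a rack pocket (top 86 mm above the counter). Origin: centre of its underside. Leave it alone.
- spice1: second ceramic spice bottle, 42 mm diameter, 80 mm tall with its steel cap, standing in a rack pocket (top 86 mm above the counter). Origin: centre of its underside. Leave it alone.
- spice2: third ceramic spice bottle, 42 mm diameter, 80 mm tall with its steel cap, standing in a rack pocket (top 86 mm above the counter). Origin: centre of its underside. Leave it alone.
- loose_lid: the open jar's wooden lid lying on the counter beyond the jars, 88 mm diameter, 30 mm tall with its knob. Origin: centre of its underside. Leave it alone.
- mug: blue ceramic mug, 80 mm diameter, 95 mm tall. Origin: centre of its underside. Leave it alone.
- tin: steel food tin, 74 mm diameter, 108 mm tall. Origin: centre of its underside. Leave it alone.
- sauce: amber glass bottle, 62 mm diameter, 190 mm tall. Origin: centre of its underside. Leave it alone.
- carton: plain blue food carton, 70 by 130 by 110 mm tall. Origin: centre of its underside. Leave it alone.

How it is judged:
By the outcome, as a careful person would: the job done as asked, in the order asked, and still so for the second after the job is handed in, with the robot touching nothing.
It also fails if it takes over 45 s, if anything falls off the work surface, if the arm or the gripper's body presses on something with over 40 N, if the wrist force passes 120 N, or if a joint passes its speed limit or range.

## Working session

There is one attempt and no reset: what is moved stays moved. The work goes in short steps, Python scripts to look and compute and a tool call to move; the robot and the scene stay as the last step left them, time stands still between calls to the robot, and variables do not carry over. Pictures are saved under pics/ and viewed, at most 10 in all, crops included, and the job is handed in when it is done.

```bash
ls; mkdir -p pics; python3 - <<'E'
from bench import robot, snapshot, close_job, get_obs
import cv2,numpy as np
for n in ["scene","side","wrist"]:
    s=snapshot(n); cv2.imwrite(f"pics/{n}0.png",s["color"]); print(n,s["fx"],s["fy"],s["cx"],s["cy"]);print(np.round(s["extrinsics"],4).tolist())
    np.savez(f"{n}0.npz",**s)
o=get_obs();print(o["time"],o["tool_pos"],o["ee_rot"],o["width"])
E
```

```text
bench.py
pics
scene 445.81645219023426 445.81645219023426 315.3623754619401 241.2219746293143
[[0.1959, 0.9805, -0.0137, -0.1703], [0.5368, -0.1189, -0.8353, -0.236], [-0.8207, 0.1562, -0.5497, 1.6195], [0.0, 0.0, 0.0, 1.0]]
side 452.22064223193837 452.22064223193837 326.88906272385566 237.644690870248
[[-0.7245, -0.6892, -0.0004, 0.4534], [-0.5291, 0.5566, -0.6405, 0.3317], [0.4417, -0.4638, -0.768, 0.7475], [0.0, 0.0, 0.0, 1.0]]
wrist 330.8419373899591 330.8419373899591 317.9508732051223 237.51761274659236
[[0.3389, -0.9408, -0.0025, -0.5498], [-0.9077, -0.3277, 0.2622, -0.0277], [-0.2475, -0.0866, -0.965, 0.3928], [0.0, 0.0, 0.0, 1.0]]
0.15 [ 0.18630479 -0.51707676  0.22339125] [-3.13990765e+00 -1.43930510e-04  3.45754736e-01] 0.09415031792723152
```

View pics/scene0.png

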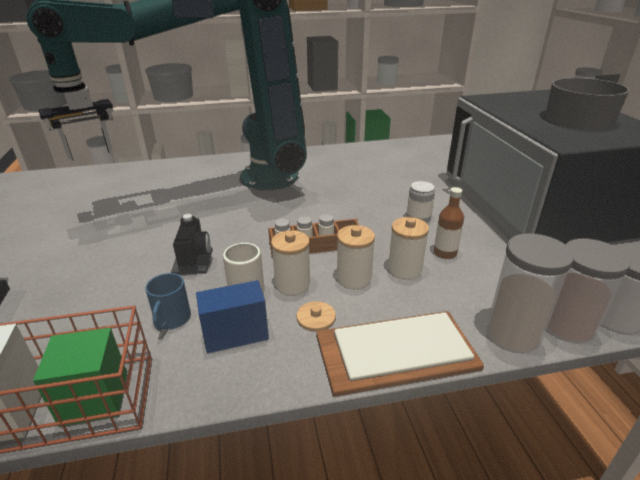

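View pics/side0.png

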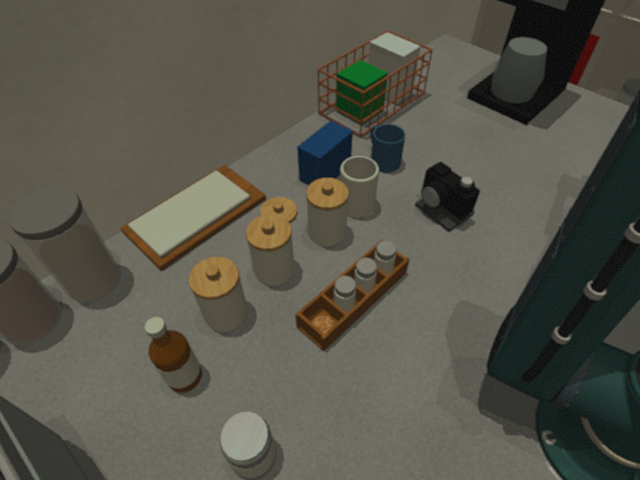

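The scene view shows the open jar at (243,262) and the shutter at (187,218). The side view shows the open jar's mouth at (360,172), the shutter at (467,184) and the empty pocket at (322,322), which is the rack's +y end. I'll enlarge the details next.

```bash
python3 - <<'E'
import cv2,numpy as np
S=cv2.imread("pics/side0.png");C=cv2.imread("pics/scene0.png")
def crop(I,u,v,w,h,k): return cv2.resize(I[v:v+h,u:u+w],None,fx=k,fy=k,interpolation=cv2.INTER_CUBIC)
# top: side rack 290..420 x 230..350 (x3); 
a=crop(S,290,232,125,120,3); b=crop(S,335,145,140,120,3)
c=crop(C,260,205,125,100,3)[:240]; d=crop(C,150,200,140,100,3)[:240]
cv2.imwrite("pics/m1.png",np.vstack([np.hstack([a,b]),np.hstack([c,d])])[:600])
E
```

```text
(no output)
```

View pics/m1.png

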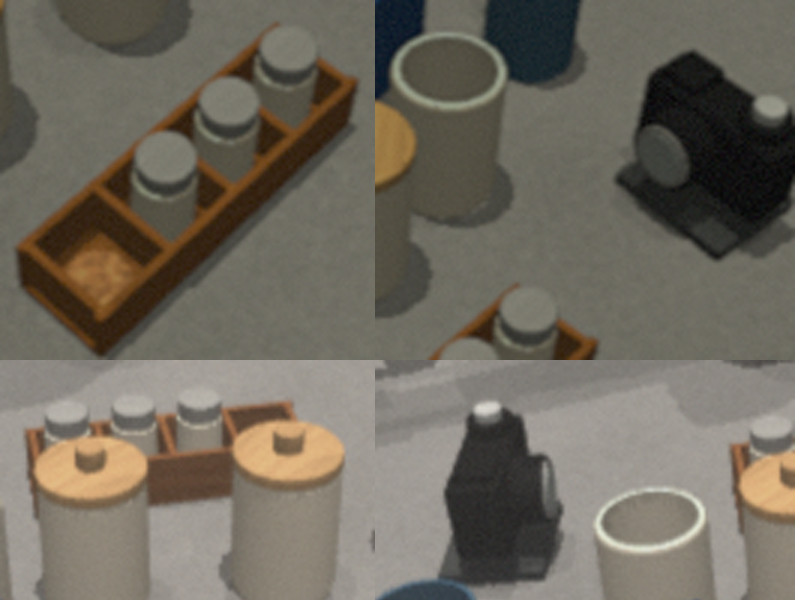

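```bash
cat > h.py <<'E'
import numpy as np,cv2
def P(n):
    s=np.load(n+".npz"); K=np.array([[s["fx"],0,s["cx"]],[0,s["fy"],s["cy"]],[0,0,1]]);return K@s["extrinsics"][:3],K,s["extrinsics"]
def tri(views):
    A=[]
    for n,(u,v) in views:
        M=P(n)[0];A+= [u*M[2]-M[0],v*M[2]-M[1]]
    X=np.linalg.svd(np.array(A))[2][-1];X=X[:3]/X[3]
    e=[np.round(proj(n,X)-p,1).tolist() for n,p in views];return np.round(X,4),e
def proj(n,X):
    q=P(n)[0]@np.r_[X,1];return q[:2]/q[2]
def plane(n,p,z):
    M=P(n)[0];H=np.c_[M[:,0],M[:,1],M[:,2]*z+M[:,3]];q=np.linalg.solve(H,[*p,1]);return np.round(q[:2]/q[2],4)
E
python3 - <<'E'
from h import *
for k,a,b in [("shutter",(466.7,180.7),(187.3,216.3)),("jar",(359.7,168.7),(241.7,253)),("capA",(386,247.7),(282.3,222)),("capB",(366.3,265),(304.7,220.3)),("capC",(345,284.3),(326.3,217.7))]:
    z={"shutter":.122,"jar":.12}.get(k,.086)
    print(k,tri([("side0",a),("scene0",b)]),plane("side0",a,z),plane("scene0",b,z))
print("padside",plane("side0",(290+98/3,232+272/3),.006))
for p in [(22,247),(277,25),(356,80),(98,318)]: print("corner",plane("side0",(290+p[0]/3,232+p[1]/3),.05))
E
```

```text
shutter (array([ 0.4499, -0.2504,  0.1192]), [[-0.1, 0.1], [-0.1, -0.1]]) [ 0.4488 -0.2478] [ 0.4555 -0.2495]
jar (array([ 0.6433, -0.1234,  0.1168]), [[-0.1, 0.1], [-0.1, -0.1]]) [ 0.6411 -0.1209] [ 0.6484 -0.123 ]
capA (array([ 0.4745, -0.0101,  0.0853]), [[-0.3, 0.2], [-0.3, -0.1]]) [ 0.4741 -0.0105] [ 0.4766 -0.0095]
capB (array([0.476 , 0.0492, 0.084 ]), [[-0.7, 0.4], [-0.5, -0.2]]) [0.4748 0.0488] [0.4808 0.0499]
capC (array([0.4758, 0.1093, 0.0837]), [[-0.3, 0.1], [-0.2, -0.1]]) [0.4747 0.1099] [0.4801 0.1089]
padside [0.4805 0.1646]
corner [0.5095 0.2019]
corner [ 0.5077 -0.0457]
corner [ 0.438 -0.045]
corner [0.4418 0.2043]
```

nudge_tcp:
  plan:
    - [0, [0, 0, 0], 0.1153]
    - [0, [0, 0, 0], 0.1153]
    - [0, [0, 0, 0], 0.1153]
    - [0, [0.026, -0.026, 0], 0]
    - [0, [0.026, -0.026, 0], 0]
    - [0, [0.026, -0.026, 0], 0]
    - [0, [0.026, -0.026, 0], 0]
    - [0, [0.026, -0.026, 0], 0]
    - [0, [0.026, -0.026, 0], 0]
    - [0, [0.026, -0.026, 0], 0]
    - [0, [0, 0, 0], 0]
    - [0, [0, 0, 0], 0]
    - [0, [0, 0, 0], 0]

```text
time: 1.23
tool_pos: [0.3681, -0.3356, 0.224]
ee_rot: [3.141, 0.001, 0.0]
wrist_force: [0.1, 0.1, 0.4]
width: 0.0104
finger_force: 0.0
```

```bash
python3 - <<'E'
from bench import robot, snapshot, close_job, get_obs
import cv2,numpy as np
s=snapshot("wrist"); cv2.imwrite("pics/w1.png",s["color"]); np.savez("w1.npz",**s)
o=get_obs();print(o["time"],o["tool_pos"],o["ee_rot"],o["width"])
from h import *
for X in [(.45,-.25,.122),(.643,-.123,.12),(.476,.169,.05)]: print(proj("w1",X))
E
```

```text
1.2833 [ 0.36777619 -0.3360896   0.22403541] [ 3.14138979e+00  7.71371900e-04 -1.07056391e-03] 0.0064162705671359285
[205.05258042 140.0950463 ]
[ -27.72525895 -185.93467548]
[-211.42569495  113.12632854]
```

View pics/w1.png

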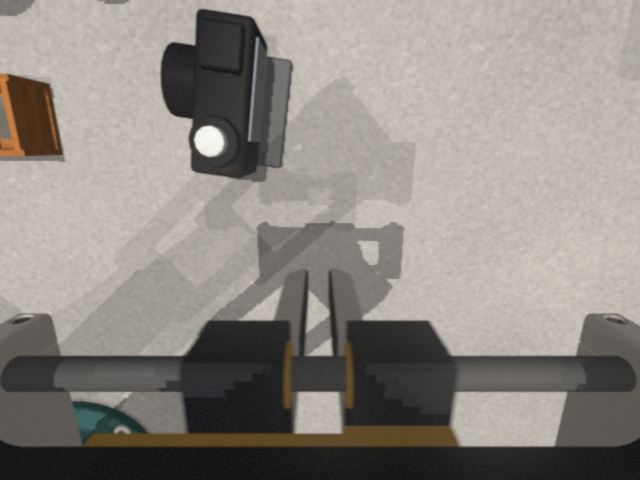

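The wrist view shows the button at (210,141), about 5 px from my prediction. I'll triangulate it with all three views.

```bash
python3 - <<'E'
from h import *
I=cv2.imread("pics/w1.png").min(2)[110:170,180:240]
m=cv2.moments((I>215).astype(np.uint8));c=(180+m["m10"]/m["m00"],110+m["m01"]/m["m00"]);print(c,m["m00"])
print(plane("w1",c,.122),plane("w1",c,.119))
print(tri([("side0",(466.7,180.7)),("scene0",(187.3,216.3)),("w1",c)]))
E
```

```text
(208.7671009771987, 140.5358306188925) 614.0
[ 0.4497 -0.2528] [ 0.4497 -0.2519]
(array([ 0.4498, -0.2508,  0.1189]), [[0.0, 0.1], [-0.3, 0.0], [-1.3, -0.1]])
```

nudge_tcp:
  plan:
    - [0, [0.0272, -0.0282, 0], 0]
    - [0, [0.0272, -0.0282, 0], 0]
    - [0, [0.0273, -0.0281, 0], 0]
    - [0, [0, 0, 0.03], 0]
    - [0, [0, 0, 0.03], 0]
    - [0, [0, 0, 0.012], 0]
    - [0, [0, 0, 0], 0]
    - [0, [0, 0, 0], 0]
    - [0, [0, 0, 0], 0]

```text
time: 2.03
tool_pos: [0.4504, -0.2525, 0.1541]
ee_rot: [3.14, -0.002, -0.002]
wrist_force: [-0.8, 0.4, 0.1]
width: 0.0005
finger_force: 0.0
```

```bash
python3 - <<'E'
from bench import robot, snapshot, close_job, get_obs
import cv2,numpy as np
s=snapshot("wrist"); cv2.imwrite("pics/w2.png",cv2.resize(s["color"][100:340,200:440],None,fx=2.4,fy=2.4)); np.savez("w2.npz",**s)
o=get_obs();print(o["time"],o["tool_pos"],o["ee_rot"],o["width"])
from h import *
for X in [(.45,-.2515,.122),(.45,-.2515,.112),o["tool_pos"]-[0,0,.019]]: print(proj("w2",X))
E
```

```text
2.0833 [ 0.45071138 -0.25251863  0.15449063] [ 3.13930995e+00 -3.07480953e-03 -1.78948780e-03] 0.0005013046488585504
[314.99015544 274.97355918]
[315.10711638 269.33280693]
[316.54566799 282.34056982]
```

View pics/w2.png

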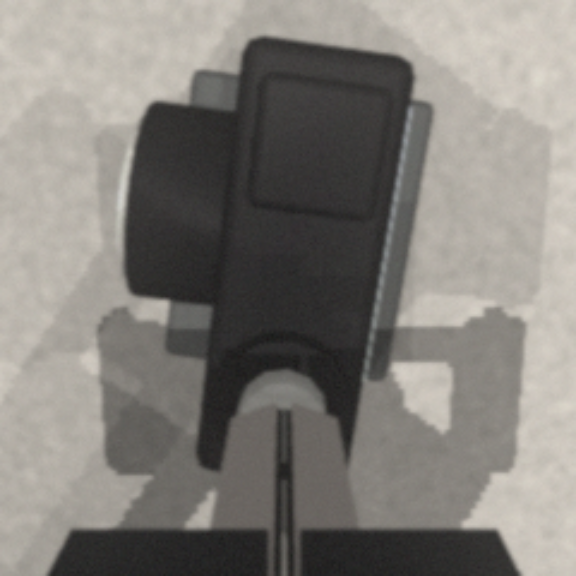

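The fingertips are centred over the button (crop column about 283, button 240–325). Now I press it.

nudge_tcp:
  plan:
    - [0, [0, 0, 0.006], 0]
    - [0, [0, 0, 0.005], 0]
    - [0, [0, 0, 0.003], 0]
    - [0, [0, 0, 0.002], 0]
    - [0, [0, 0, 0.002], 0]
    - [0, [0, 0, 0.002], 0]
    - [0, [0, 0, 0], 0]
    - [0, [0, 0, 0], 0]
    - [0, [0, 0, 0], 0]

```text
time: 2.83
tool_pos: [0.4505, -0.2515, 0.1349]
ee_rot: [3.139, -0.002, 0.0]
wrist_force: [-3.8, -0.3, 10.5]
width: 0.0003
finger_force: 5.1
```

The force is 10.5 N, well over the 4 N spring, so the button is at its stop. I'll rise and go to look at the rack.

nudge_tcp:
  plan:
    - [0, [0, 0, -0.03], 0]
    - [0, [0, 0, -0.03], 0]
    - [0, [0, 0, -0.03], 0]
    - [0, [-0.004, -0.035, 0], 0]
    - [0, [-0.004, -0.035, 0], 0]
    - [0, [-0.004, -0.035, 0], 0]
    - [0, [-0.004, -0.035, 0], 0]
    - [0, [-0.004, -0.035, 0], 0]
    - [0, [-0.004, -0.035, 0], 0]
    - [0, [-0.004, -0.035, 0], 0]
    - [0, [-0.004, -0.035, 0], 0]
    - [0, [-0.004, -0.035, 0], 0]
    - [0, [-0.004, -0.035, 0], 0]
    - [0, [-0.004, -0.035, 0], 0]
    - [0, [-0.004, -0.035, 0], 0]
    - [0, [0, 0, 0], 0]
    - [0, [0, 0, 0], 0]
    - [0, [0, 0, 0], 0]

```text
time: 4.33
tool_pos: [0.4019, 0.1688, 0.2218]
ee_rot: [3.141, 0.001, 0.001]
wrist_force: [0.4, -0.1, 0.1]
width: 0.0006
finger_force: 0.0
```

```bash
python3 - <<'E'
from bench import robot, snapshot, close_job, get_obs
import cv2,numpy as np
s=snapshot("wrist"); cv2.imwrite("pics/w3.png",s["color"]); np.savez("w3.npz",**s)
o=get_obs();print(o["time"],o["tool_pos"],o["ee_rot"],o["width"])
from h import *
for X in [(.476,.169,.05),(.476,.169,.006)]: print(proj("w3",X))
E
```

```text
4.3833 [0.40214144 0.16824708 0.22194363] [ 3.14082405e+00  6.04539289e-04 -9.17467560e-04] 0.0006554107251810641
[316.92270519 149.93165988]
[317.03725    149.60940301]
```

View pics/w3.png

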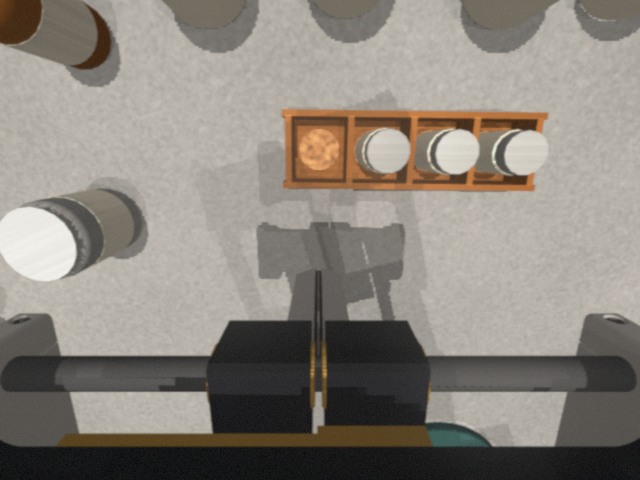

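The pad is at (319,149) and the pocket's mouth spans columns 292–347, so the gap is at about (0.4765, 0.1675). I'll move over it and then down to the dwell height.

nudge_tcp:
  plan:
    - [0, [0.025, 0.0005, 0], 0]
    - [0, [0.025, 0.0005, 0], 0]
    - [0, [0.0245, 0, 0], 0]
    - [0, [0, 0, 0], 0]
    - [0, [0, 0, 0.035], 0]
    - [0, [0, 0, 0.035], 0]
    - [0, [0, 0, 0.035], 0]
    - [0, [0, 0, 0.025], 0]
    - [0, [0, 0, 0.011], 0]
    - [0, [0, 0, 0], 0]
    - [0, [0, 0, 0], 0]
    - [0, [0, 0, 0], 0]

```text
time: 5.38
tool_pos: [0.4783, 0.1679, 0.0837]
ee_rot: [-3.141, -0.004, -0.001]
wrist_force: [-0.5, -0.4, -0.0]
width: 0.0006
finger_force: 0.0
```

nudge_tcp:
  plan:
    - [0, [-0.0015, 0, 0.003], 0]
    - [0, [0, 0, 0], 0]
    - [0, [0, 0, 0], 0]
    - [0, [0, 0, 0], 0]
    - [0, [0, 0, 0], 0]
    - [0, [0, 0, 0], 0]
    - [0, [0, 0, 0], 0]
    - [0, [0, 0, 0], 0]
    - [0, [0, 0, 0], 0]
    - [0, [0, 0, 0], 0]
    - [0, [0, 0, 0], 0]
    - [0, [0, 0, 0], 0]
    - [0, [0, 0, 0], 0]
    - [0, [0, 0, 0], 0]
    - [0, [0, 0, 0], 0]
    - [0, [0, 0, 0], 0]
    - [0, [0, 0, 0], 0]
    - [0, [0, 0, 0], 0]
    - [0, [0, 0, 0], 0]
    - [0, [0, 0, 0], 0]

```text
time: 7.05
tool_pos: [0.4752, 0.168, 0.0782]
ee_rot: [3.141, 0.0, -0.0]
wrist_force: [0.7, -0.0, 0.3]
width: 0.0002
finger_force: 0.0
```

nudge_tcp:
  plan:
    - [0, [0, 0, 0], 0]
    - [0, [0, 0, 0], 0]
    - [0, [0, 0, 0], 0]
    - [0, [0, 0, 0], 0]
    - [0, [0, 0, 0], 0]
    - [0, [0, 0, 0], 0]
    - [0, [0, 0, 0], 0]
    - [0, [0, 0, 0], 0]
    - [0, [0, 0, 0], 0]
    - [0, [0, 0, 0], 0]
    - [0, [0, 0, 0], 0]
    - [0, [0, 0, 0], 0]
    - [0, [0, 0, 0], 0]
    - [0, [0, 0, 0], 0]

```text
time: 8.22
tool_pos: [0.4752, 0.168, 0.0783]
ee_rot: [3.141, -0.0, -0.0]
wrist_force: [-0.0, 0.1, 0.8]
width: 0.0006
finger_force: 0.0
```

I've held still over the pocket for about 2.8 s with the tips 9 mm above its mouth. Now I'll rise and go to look at the jar.

nudge_tcp:
  plan:
    - [0, [0, 0, -0.0375], 0]
    - [0, [0, 0, -0.0375], 0]
    - [0, [0, 0, -0.0375], 0]
    - [0, [0, 0, -0.0375], 0]
    - [0, [0.009, 0.0323, 0], 0]
    - [0, [0.009, 0.0323, 0], 0]
    - [0, [0.009, 0.0323, 0], 0]
    - [0, [0.009, 0.0323, 0], 0]
    - [0, [0.009, 0.0323, 0], 0]
    - [0, [0.009, 0.0323, 0], 0]
    - [0, [0.009, 0.0323, 0], 0]
    - [0, [0.009, 0.0323, 0], 0]
    - [0, [0.009, 0.0323, 0], 0]
    - [0, [0, 0, 0], 0]
    - [0, [0, 0, 0], 0]
    - [0, [0, 0, 0], 0]

```text
time: 9.55
tool_pos: [0.556, -0.1223, 0.228]
ee_rot: [-3.141, 0.001, -0.0]
wrist_force: [-0.4, -0.7, 0.2]
width: 0.0005
finger_force: 0.0
```

```bash
python3 - <<'E'
from bench import robot, snapshot, close_job, get_obs
import cv2,numpy as np
s=snapshot("wrist"); cv2.imwrite("pics/w4.png",s["color"]); np.savez("w4.npz",**s)
o=get_obs();print(o["time"],o["tool_pos"],o["ee_rot"],o["width"])
from h import *
print(proj("w4",(.643,-.123,.12)))
E
```

```text
9.6 [ 0.55598761 -0.12177341  0.22827262] [-3.14103809e+00  1.97477220e-04  7.62789423e-04] 0.0003243050862491232
[317.96766406 133.45514305]
```

View pics/w4.png

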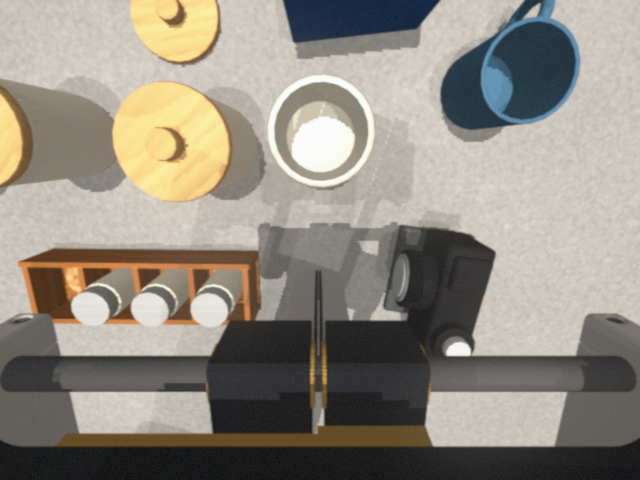

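The rim spans columns 268–375 and rows 74–188, so its centre is at (321.5,131) and the mouth is at about (0.6445, -0.1255).

nudge_tcp:
  plan:
    - [0, [0.03, 0.0015, 0], 0]
    - [0, [0.03, 0.001, 0], 0]
    - [0, [0.0285, 0.001, 0], 0]
    - [0, [0, 0, 0], 0]
    - [0, [0, 0, 0.03], 0]
    - [0, [0, 0, 0.025], 0]
    - [0, [0, 0, 0.015], 0]
    - [0, [0, 0, 0.005], 0]
    - [0, [0, 0, 0], 0]
    - [0, [0, 0, 0], 0]
    - [0, [0, 0, 0], 0]
    - [0, [0, 0, 0], 0]
    - [0, [0, 0, 0], 0]
    - [0, [0, 0, 0], 0]
    - [0, [0, 0, 0], 0]

```text
time: 10.85
tool_pos: [0.6449, -0.1263, 0.1539]
ee_rot: [3.141, -0.001, -0.0]
wrist_force: [-0.3, 0.1, -0.5]
width: 0.0005
finger_force: 0.0
```

```bash
python3 - <<'E'
from bench import robot, snapshot, close_job, get_obs
import cv2,numpy as np
I=[snapshot(n)["color"] for n in ("side","wrist")]
cv2.imwrite("pics/f.png",np.hstack([cv2.resize(I[0][80:280,280:480],(400,400)),cv2.resize(I[1][160:400,200:440],(400,400))]))
o=get_obs();print(o["time"],o["tool_pos"],o["ee_rot"],o["wrist_force"])
E
```

```text
10.95 [ 0.64471868 -0.12633363  0.153461  ] [ 3.14143005e+00 -2.86322600e-04 -2.63950740e-04] [0.19567841 0.46021776 0.43762428]
```

View pics/f.png

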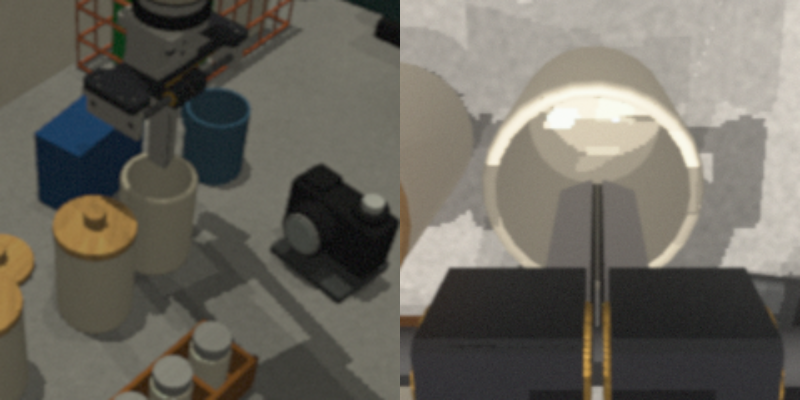

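The closed tips are centred over the mouth (right half: rim 485–703, tips about 597) and 14 mm above it. I'll lower them slightly and hold.

nudge_tcp:
  plan:
    - [0, [0, 0, 0.003], 0]
    - [0, [0, 0, 0], 0]
    - [0, [0, 0, 0], 0]
    - [0, [0, 0, 0], 0]
    - [0, [0, 0, 0], 0]
    - [0, [0, 0, 0], 0]
    - [0, [0, 0, 0], 0]
    - [0, [0, 0, 0], 0]
    - [0, [0, 0, 0], 0]
    - [0, [0, 0, 0], 0]
    - [0, [0, 0, 0], 0]
    - [0, [0, 0, 0], 0]
    - [0, [0, 0, 0], 0]
    - [0, [0, 0, 0], 0]
    - [0, [0, 0, 0], 0]
    - [0, [0, 0, 0], 0]
    - [0, [0, 0, 0], 0]
    - [0, [0, 0, 0], 0]
    - [0, [0, 0, 0], 0]
    - [0, [0, 0, 0], 0]

```text
time: 12.62
tool_pos: [0.6447, -0.1262, 0.1503]
ee_rot: [3.142, -0.0, -0.0]
wrist_force: [-0.4, 0.5, 0.0]
width: 0.0002
finger_force: 0.0
```

```bash
python3 -c "
from bench import robot, snapshot, close_job, get_obs
print(close_job())"
```

```text
the job is handed in; nothing more can be done
None
```

I pressed the shutter right down (10.5 N measured), dwelt about 2.8 s with the fingertips about 9 mm above the empty rack pocket, and handed in at 12.6 s still pointing at the open jar, about 11 mm above its mouth, with no sign of contact at the rack or jar.

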